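# Raise the torch-side rod rest to its top setting

### The arm

A 6-joint arm with a two-finger parallel gripper is mounted at the origin on the work surface. World frame = base frame: x ahead of the robot, y to its left, z up, the work surface at z = 0. Lengths are in m, angles in rad, forces in N, time in s.
With the tool pointing down it reaches from about 0.375 to 0.975 m from the base axis. Payload 3.8 kg.
Tool frame: the origin (TCP) lies at the very end of the fingers, on their centre line; the grasp point (between the pads) lies 19 mm behind it (grasp_offset is the distance from the TCP to the grasp point, in m); z points along the fingers, y is the line along which they close (so a half turn about z gives the same grasp; the last joint's range is limited). The gripper opens to 85 mm and grips with 20 to 120 N. Pads are 22 mm wide; open, the fingers measure 114 mm over their backs; the gripper's body (76 mm by 85 mm) begins 54 mm behind the grasp point. The pads swing forward as they close: fully open they stand 13 mm farther back than shut.
Start: joints at [1.076, 0.264, 1.604, -0, 1.274, -0.037], TCP at [0.298, 0.605, 0.231] pointing down, gripper open.
Joint ranges: [-2.63, 2.63], [-0.94, 2.18], [0.31, 2.57], [-1.31, 4.45], [0, 2.66], [-2.55, 2.55]. Speed limits (rad/s): [2.57, 2.57, 3.14, 3.14, 3.14, 3.14].

### API

Orientations are given as a rotation vector (axis times angle).
In Python, from cell import movep, line_to, movej, gripper_to, wait, solve_ik, read_camera, PlanningError, hand_in, get_time, get_joints, get_joint_vel, get_effort, get_tcp_pos, get_ee_rot, get_ft_force, get_moment, get_finger_gap, get_gripper_force, grasp_offset gives the robot as it stands. Calls block until the motion is done:
- movep(position, orientation): joint-space move of the TCP to a pose.
- line_to(position, v=0.15, orientation=None, f_stop=None): straight line of the TCP; orientation=None keeps the orientation; v is the mean speed in m/s. With f_stop (N) it stops when the force on the tool has changed by that much, and returns True; else False.
- movej(angles): joint-space move.
- gripper_to(opening): finger opening in m; the grip force is fixed at half the most; returns when the fingers have stopped.
- wait(seconds).
- solve_ik(position, orientation): joint angles nearest the present ones, or None.
- read_camera(name): name is "side" or "top"; returns a dict with "color" (400x640x3 uint8, red, green, blue), "intrinsics" (3x3 intrinsics, pixels), "rvec" (rotation vector, rad) and "tvec" (3), from world to camera coordinates, as OpenCV has them. Camera axes: x right, y down, z forward; pixel columns grow to the right and rows downward; lengths in m; the calibration is good to about 2 mm. A picture is of the moment at which its call begins. There is no depth.
A pose or a line that the arm cannot do raises PlanningError and nothing moves.
- hand_in(): hands the job in; it is judged then, once.
Readings, each from a call of its own:
- get_time(): time.
- get_joints(): joint angles.
- get_joint_vel(): joint speeds.
- get_effort(): joint torques, N m.
- get_tcp_pos(): TCP position.
- get_ee_rot(): TCP orientation.
- get_ft_force(): force on the tool from outside, world axes, zero at the start.
- get_moment(): the same for the moment, N m.
- get_finger_gap(): finger opening in m.
- get_gripper_force(): force on a finger pad.
Only numpy, scipy, OpenCV 4.12 (cv2) and the standard library are available. Lean on these libraries where they do the work, as an engineer would, in place of code of your own. Each camera call takes 0.05 s, during which the arm holds its last target. There are 200 camera calls.

### The job

Raise the roller rest beside the torch from its lowest to its highest setting, so that glass rods will lie up in the flame: pinch the spring button in and work the sleeve up its leaning post until the button has popped right out through the sleeve's lowest hole, then let go. Do not haul on the sleeve while the button is out in a hole; ease off as soon as it clicks. Leave the jar, the bottle and the paddle where they are.

Things in the scene. Friction and masses are not known exactly. Their poses are not given: they have to be found in the camera images.
- rest: The rod rest, screwed down: black steel plate 170 x 120 x 8 mm; origin under its centre, z up, x the level way in which its post leans (away from the robot). A dark steel square post (19 mm) leans 40 degrees from vertical to +x, from a foot 47 mm behind the plate's centre, 27 mm up. A bare aluminium square sleeve, 26 mm outside, 2 mm wall, 126 mm long, slides on it and cannot turn.
- button_seat (a point): Point on the tube's centre line level with the spring button, 124 mm over the bench; never moves, however high the sleeve is. z: up along the leaning tube, the way the sleeve slides; y: level, to the side where the button sticks out (a grasp across the tube closes along y); x: square to the tube, away from the robot and down.
- snap_button (a joint): Brass spring button, a 12 mm round nose on the inner post, sticking out 5 mm through a 14 mm hole in the sleeve's +y face. Value: m pressed in; 0 out, 0.005 flush with the face, 0.007 trapped under the wall. Spring 2 N, 6 N when flush. A pinch across the sleeve at the button makes it flush; a pull up of 15 to 25 N with the pinch held then forces the nose under the wall.
- sleeve (a joint): How far the sleeve is slid up, m. 0: lowest setting, as at the start, button in the top one of its three holes; highest: 0.064, two clicks up, button in the lowest hole. 1 mm play; end stop at 0.074. With the button trapped about 10 N moves it; left, it stays. When the next hole comes over the button, that springs out by itself and locks it; a haul of over 30 N against it would bend it.
- last_hole (a point): Centre of the sleeve's lowest hole, on its +y face; moves with the sleeve, which goes on 16 mm below it. The three holes are spaced unevenly, somewhere between 20 and 45 mm apart: feel for the click. A finger over a hole stops the button from coming out there. Axes as button_seat.
- torch: Bench torch on a black plate 150 x 120 mm, screwed down some 0.27 m to the -y side of the rest, 230 mm high; origin at the centre of the plate's underside. Not used.
- frit_jar: Amber jar, 60 mm across, 75 mm high, upright and loose; origin under its centre. Leave alone.
- flux_bottle: Yellow bottle, 58 mm across, 165 mm high, upright and loose, beyond the rest; origin under its centre. Leave alone.
- paddle: Graphite paddle with a wooden handle, 200 mm long along x, 60 mm wide, 20 mm high, lying loose; origin under its middle. Leave alone.
- rollers (a point): Middle between the two aluminium rollers (42 mm across, 34 mm long; head 90 mm wide across y) on top of the sleeve; moves with it. At first the head begins 46 mm up the tube from the button and overhangs it: a hand coming straight down on the button hits head and tube, so come in tilted from the robot's side, nearly square to the tube. Axes as button_seat.
Mind the look-alikes: they are no part of the job. Leave any blue or purple look-alike of the rest alone.

How it is judged:
By the outcome, as a careful person would: the job done as asked, in the order asked, and still so for the second after the job is handed in, with the robot touching nothing.
It also fails if it takes over 51 s, if anything falls off the work surface, if the arm or the gripper's body presses on something with over 40 N, if the wrist force passes 120 N, or if a joint passes its speed limit or range.

## Working session

There is one attempt and no reset: what is moved stays moved. The work goes in short steps, each a Python script; the robot and the scene stay as the last script left them, time stands still between calls to the robot, and variables do not carry over. Pictures are saved under pics/ and viewed, at most 10 in all, crops included, and the job is handed in when it is done.

```bash
mkdir -p pics; ls
python3 - <<'E'
from cell import *
import cv2,numpy as np
for n in("side","top"):
    r=read_camera(n); cv2.imwrite(f"pics/{n}0.png",r["color"][:,:,::-1]); np.savez(f"{n}.npz",**{k:r[k] for k in("intrinsics","rvec","tvec")})
    R=cv2.Rodrigues(np.array(r["rvec"],float))[0];print(n,r["intrinsics"],-R.T@r["tvec"],R[2])
print(get_time(),grasp_offset)
E
```

```text
pics
side [[380.36166069   0.         319.02747904]
 [  0.         380.36166069 200.40003242]
 [  0.           0.           1.        ]] [ 0.55251202 -0.66347647  0.75141653] [ 0.02648532  0.73733497 -0.6750079 ]
top [[507.33549291   0.         316.26574333]
 [  0.         507.33549291 207.76914644]
 [  0.           0.           1.        ]] [ 0.43676576 -0.02695326  1.26611842] [ 0.13106539  0.0222135  -0.99112483]
0.1 0.0187
```

View pics/side0.png

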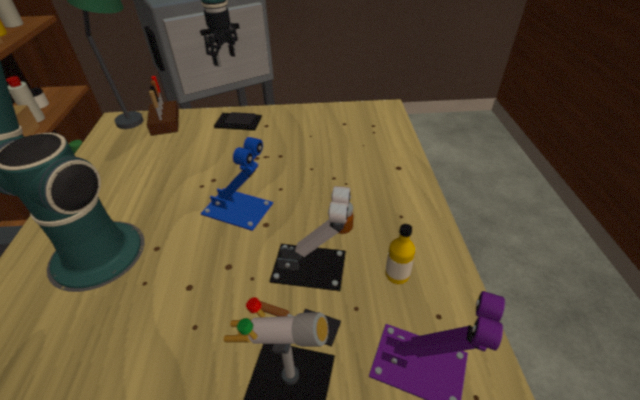

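View pics/top0.png

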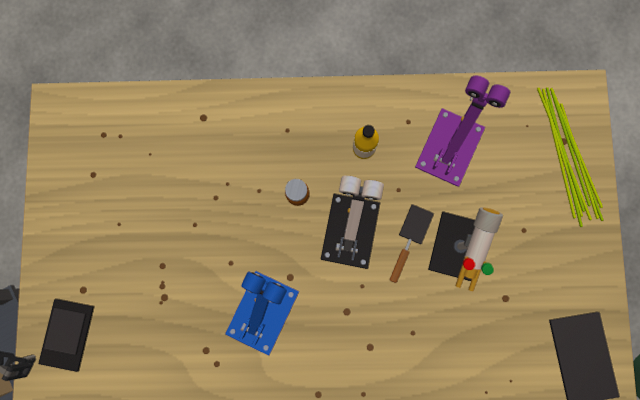

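Candidates for the rest: black plate with bare aluminium sleeve (top ~351,230; side ~309,267), blue (top 262,312; side 238,209) and purple (top 450,147; side 420,362). I choose the black and aluminium one. The jar is at top 297,192, the bottle at 365,141 and the paddle at 412,240.

Run:
```python
import cv2,numpy as np
a=cv2.imread("pics/top0.png")[165:275,310:390]; b=cv2.imread("pics/side0.png")[180:295,262:362]
a=cv2.resize(a,None,fx=5,fy=5,interpolation=2);b=cv2.resize(b,(400*5//5,460),interpolation=2)
o=np.zeros((550,800,3),np.uint8);o[:,:400]=a;o[:460,400:]=b
cv2.imwrite("pics/crop1.png",o)
```

```text
(no output)
```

View pics/crop1.png

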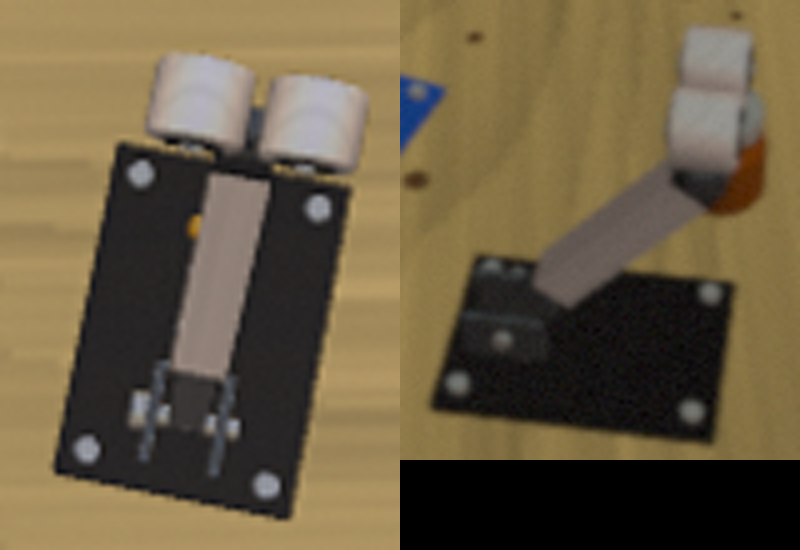

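The crop confirms the choice. Plate corners, the brass button (top crop 193,227, on the +y side) and the rollers are all visible. Next I fit the pose.

```bash
cat > h.py <<'E'
import cv2,numpy as np
from scipy.optimize import least_squares
from scipy.spatial.transform import Rotation as Ro
C={n:dict(np.load(f"{n}.npz")) for n in("side","top")}
def proj(n,p): return cv2.projectPoints(np.atleast_2d(np.array(p,float)),C[n]["rvec"],C[n]["tvec"],C[n]["intrinsics"],None)[0][:,0]
def T(q,p):
    c,s=np.cos(q[2]),np.sin(q[2]); return np.atleast_2d(p)@np.array([[c,s,0],[-s,c,0],[0,0,1]])+[q[0],q[1],0]
S40,C40=np.sin(np.radians(40)),np.cos(np.radians(40))
def tube(s,x=0,y=0): # s up along tube from button_seat
    return np.array([.0344+S40*s+C40*x, y, .124+C40*s-S40*x])
def tri(pt,ps):
    f=lambda X:np.r_[proj("top",X)[0]-pt,proj("side",X)[0]-ps]
    r=least_squares(f,[.6,0,.1]); return r.x,np.abs(r.fun).max()
E
python3 - <<'E'
from h import *
t=lambda *a:np.array(a)/5+[310,165]
s=lambda *a:(np.array(a)-[400,0])/4+[262,180]
# corners: (+x,+y),(+x,-y),(-x,-y),(-x,+y)
L=np.array([[.085,.06,.008],[.085,-.06,.008],[-.085,-.06,.008],[-.085,.06,.008]])
pt=np.array([t(120,143),t(350,187),t(290,520),t(55,473)])
ps=np.array([s(733,284),s(713,441),s(432,407),s(474,256)])
for cams in("top","side","both"):
    def f(q):
        r=[]
        if cams!="side": r.append((proj("top",T(q,L))-pt).ravel())
        if cams!="top": r.append((proj("side",T(q,L))-ps).ravel())
        return np.concatenate(r)
    r=least_squares(f,[.6,-.07,0]);print(cams,r.x,np.abs(r.fun).max())
q=r.x;np.save("q.npy",q)
print("button model",T(q,tube(0))[0],"nose px",proj("top",T(q,tube(0,0,.016))),"seen",t(193,227))
print("sleeve low -y corner tri",tri(t(230,380),s(538,287)),"model",T(q,tube(-.08,-.013,-.013)))
print("roller L,R tops px", [proj("top",T(q,tube(.046+.02,0,y))) for y in(.028,-.028)])
E
```

```text
top [ 0.54374788 -0.08349285 -0.2103014 ] 0.6878380138978173
side [ 0.54369349 -0.0850593  -0.20737379] 1.120795906723174
both [ 0.54371769 -0.08412592 -0.20907618] 1.1208896957418801
button model [ 0.57736856 -0.09126585  0.124     ] nose px [[349.06701535 210.274991  ]] seen [348.6 210.4]
sleeve low -y corner tri (array([ 0.51588597, -0.09220429,  0.07117996]), np.float64(0.7002048139783312)) model [[ 0.51462544 -0.09124262  0.07107268]]
roller L,R tops px [array([[348.15834288, 187.35629943]]), array([[373.51184902, 192.14200211]])]
```

```bash
cat >> h.py <<'E'
q=np.load("q.npy")
def poses(tilt=0.):
    Rz=Ro.from_euler("z",q[2]).as_matrix()
    a=np.radians(40)+tilt   # tilt>0: steeper down
    z=Rz@[np.cos(a),0,-np.sin(a)]; out=[]
    for sg in(1,-1):
        y=Rz@[0,sg,0]; out.append(Ro.from_matrix(np.c_[np.cross(y,z),y,z]).as_rotvec())
    return out
Us=T([0,0,q[2]],[S40,0,C40])[0]; Xs=T([0,0,q[2]],[C40,0,-S40])[0]; Ys=T([0,0,q[2]],[0,1,0])[0]
def tcp(s,back=0,y=0): return T(q,tube(s))[0]+Xs*(.0187-back)+Ys*y
E
python3 - <<'E'
from h import *
from cell import *
print("blue head",tri((253,281),(241,157)),tri((275,290),(254,146)))
print("blue plate px->", tri((262,330),(225,212)))
for o in poses():
    for p in(tcp(0),tcp(.07),tcp(0,.13),tcp(0,.13)+[0,0,.12]): 
        j=solve_ik(p,o);print(p.round(3),None if j is None else np.round(j,2))
E
```

```text
blue head (array([0.41033047, 0.12944119, 0.1916857 ]), np.float64(9.020595519089824)) (array([0.41797932, 0.08219506, 0.24889288]), np.float64(5.80924637627416))
blue plate px-> (array([ 0.30566831,  0.14074627, -0.01097103]), np.float64(0.8608513440071874))
[ 0.591 -0.094  0.112] [-0.19 -0.08  2.5   3.23  0.15  1.5 ]
[ 0.635 -0.104  0.166] [-0.19 -0.1   2.38  3.74  0.02  0.98]
[ 0.494 -0.074  0.196] None
[ 0.494 -0.074  0.316] [-0.18 -0.68  2.45 -0.04  0.5  -1.52]
[ 0.591 -0.094  0.112] [-0.19 -0.08  2.5   3.23  0.15 -1.64]
[ 0.635 -0.104  0.166] [-0.19 -0.1   2.38  3.74  0.02 -2.16]
[ 0.494 -0.074  0.196] None
[ 0.494 -0.074  0.316] [-0.18 -0.68  2.45 -0.04  0.5   1.62]
```

Run:
```python
from h import *
from cell import *
for d in(-30,-20,-12,8,14,20,26,32):
  for k,o in enumerate(poses(np.radians(d))):
    z=Ro.from_rotvec(o).as_matrix()[:,2]
    for s,b in((0,0),(.045,0),(.07,0),(0,.06),(0,.1)):
        p=T(q,tube(s))[0]+z*(.0187-b)
        j=solve_ik(p,o)
        print(d,k,s,b,None if j is None else np.round(j,2))
```

```text
-30 0 0 0 None
-30 0 0.045 0 None
-30 0 0.07 0 None
-30 0 0 0.06 None
-30 0 0 0.1 None
-30 1 0 0 None
-30 1 0.045 0 None
-30 1 0.07 0 None
-30 1 0 0.06 None
-30 1 0 0.1 None
-20 0 0 0 None
-20 0 0.045 0 None
-20 0 0.07 0 [-0.19  0.02  2.54  3.17  0.64  1.55]
-20 0 0 0.06 None
-20 0 0 0.1 None
-20 1 0 0 None
-20 1 0.045 0 None
-20 1 0.07 0 [-0.19  0.02  2.54  3.17  0.64 -1.59]
-20 1 0 0.06 None
-20 1 0 0.1 None
-12 0 0 0 None
-12 0 0.045 0 [-0.19 -0.04  2.53  3.18  0.43  1.55]
-12 0 0.07 0 [-0.19 -0.06  2.49  3.18  0.37  1.54]
-12 0 0 0.06 None
-12 0 0 0.1 None
-12 1 0 0 None
-12 1 0.045 0 [-0.19 -0.04  2.53  3.18  0.43 -1.6 ]
-12 1 0.07 0 [-0.19 -0.06  2.49  3.18  0.37 -1.6 ]
-12 1 0 0.06 None
-12 1 0 0.1 None
8 0 0 0 [-0.19 -0.08  2.42 -0.14  0.07 -1.42]
8 0 0.045 0 [-0.19 -0.09  2.34 -0.06  0.15 -1.5 ]
8 0 0.07 0 [-0.2  -0.09  2.3  -0.05  0.2  -1.51]
8 0 0 0.06 [-0.19 -0.27  2.46 -0.06  0.21 -1.5 ]
8 0 0 0.1 [-0.19 -0.39  2.48 -0.04  0.32 -1.52]
8 1 0 0 [-0.19 -0.08  2.42 -0.14  0.07  1.73]
8 1 0.045 0 [-0.19 -0.09  2.34 -0.06  0.15  1.64]
8 1 0.07 0 [-0.2  -0.09  2.3  -0.05  0.2  
[... 1379 characters left out ...]
 1.59]
26 1 0.045 0 [-0.2   0.    2.13 -0.01  0.59  1.59]
26 1 0.07 0 [-0.2   0.01  2.08 -0.01  0.63  1.59]
26 1 0 0.06 [-0.2  -0.13  2.22 -0.01  0.64  1.59]
26 1 0 0.1 [-0.2  -0.21  2.21 -0.01  0.72  1.59]
32 0 0 0 [-0.2   0.04  2.14 -0.01  0.64 -1.55]
32 0 0.045 0 [-0.2   0.05  2.06 -0.01  0.72 -1.56]
32 0 0.07 0 [-0.2   0.06  2.01 -0.    0.76 -1.56]
32 0 0 0.06 [-0.2  -0.07  2.13 -0.01  0.76 -1.56]
32 0 0 0.1 [-0.2  -0.13  2.11 -0.01  0.85 -1.56]
32 1 0 0 [-0.2   0.04  2.14 -0.01  0.64  1.59]
32 1 0.045 0 [-0.2   0.05  2.06 -0.01  0.72  1.59]
32 1 0.07 0 [-0.2   0.06  2.01 -0.    0.76  1.58]
32 1 0 0.06 [-0.2  -0.07  2.13 -0.01  0.76  1.59]
32 1 0 0.1 [-0.2  -0.13  2.11 -0.01  0.85  1.59]
```

```bash
cat >> h.py <<'E'
O=poses(np.radians(14))[1]; Z=Ro.from_rotvec(O).as_matrix()[:,2]
def P(s,back=0,y=0): return T(q,tube(s))[0]+Z*(.0187-back)+Ys*y
E
python3 - <<'E'
from h import *
from cell import *
p=get_tcp_pos(); line_to([p[0],p[1],.38],v=.3)
movep(P(.003,.10)+[0,0,.12],O); print(get_time(),get_joints())
gripper_to(.06); line_to(P(.003,.06),v=.15); print(get_time(),get_tcp_pos()-P(.003,.06),get_ft_force(),get_finger_gap())
im=[]
for n,c in(("side",(300,225)),("top",(348,205))):
    r=read_camera(n)["color"][:,:,::-1]; x,y=c
    im.append(cv2.resize(np.ascontiguousarray(r[y-60:y+60,x-50:x+50]),(400,480),interpolation=2))
cv2.imwrite("pics/c2.png",np.hstack(im))
E
```

```text
3.3 [-0.19121925 -0.44181367  2.22551339 -0.01481388  0.72938652  1.59552627]
4.85 [ 0.00069347 -0.00014735  0.0011328 ] [-0.34566175  0.35468846 -0.27674728] 0.060188079012503067
```

View pics/c2.png

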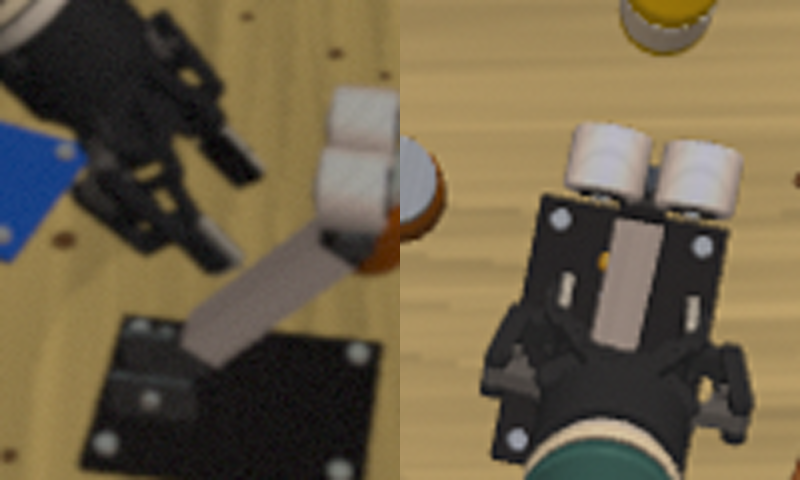

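Fingers sit symmetrically either side of the sleeve (top crop 567,290 and 693,313; sleeve centre about 628,300), and the hand is clear of the head. Advancing and pinching.

Run:
```python
from h import *
from cell import *
hit=line_to(P(.003),v=.06,f_stop=12); print(hit,get_time(),get_tcp_pos()-P(.003),get_ft_force())
if not hit:
    f0=np.array(get_ft_force()); gripper_to(.02)
    f=np.array(get_ft_force())-f0
    print(get_time(),get_finger_gap(),get_gripper_force(),"U,X,Y",f@Us,f@Xs,f@Ys,get_moment())
```

```text
False 6.1 [1.38187286e-04 1.37768036e-05 3.28269588e-04] [ 0.21934361  0.60328158 -0.36308378]
6.5 0.025112521921942844 58.33270671777427 U,X,Y 0.9384995109211138 -7.830750659532312 9.523527953513046 [0.96640648 0.14219738 0.7029523 ]
```

Run:
```python
from h import *
from cell import *
f0=np.array(get_ft_force()); p0=np.array(get_tcp_pos()); c=p0.copy()
for i in range(1,9):
    hit=line_to(p0+Us*.001*i,v=.01)
    f=np.array(get_ft_force())-f0; d=(np.array(get_tcp_pos())-p0)@Us
    print(i,hit,round(get_time(),2),"d",d.round(4),"U,X,Y",(f@Us).round(1),(f@Xs).round(1),(f@Ys).round(1),round(get_finger_gap(),4))
    if f@Us<-27: break
```

```text
1 False 6.88 d -0.0 U,X,Y -2.7 10.0 -7.5 0.0252
2 False 7.12 d -0.0001 U,X,Y -6.9 11.2 -8.0 0.0254
3 False 7.38 d 0.0 U,X,Y -10.3 12.3 -7.2 0.0252
4 False 7.62 d 0.001 U,X,Y -13.1 13.7 -5.4 0.0252
5 False 7.88 d 0.0024 U,X,Y -12.6 13.1 -6.3 0.0251
6 False 8.12 d 0.0032 U,X,Y -14.1 13.8 -5.5 0.0253
7 False 8.38 d 0.0035 U,X,Y -14.6 13.7 -5.9 0.0255
8 False 8.62 d 0.0037 U,X,Y -15.0 14.4 -5.8 0.0253
```

```bash
cat >> h.py <<'E'
from cell import *
def pull(p0,f0,i0,i1,fmax,stall=False):
    """step the target 1 mm at a time up the tube; stop on force or when the sleeve stalls"""
    D=[];F=[]
    for i in range(i0,i1+1):
        line_to(p0+Us*.001*i,v=.012)
        f=np.array(get_ft_force())-f0; d=(np.array(get_tcp_pos())-p0)@Us
        D.append(d);F.append(-f@Us)
        print(i,round(get_time(),2),"d",d.round(4),"U,X,Y",f@np.c_[Us,Xs,Ys]@np.eye(3).round(1),round(get_finger_gap(),4))
        if F[-1]>fmax: print("fmax");break
        if stall and len(D)>3 and D[-1]-D[-3]<.0006 and F[-1]-F[-3]>3: print("stall");break
E
python3 - <<'E'
from h import *
# offsets as at the pinch: measured d=3.7 mm then, U=-15, X=14.4, Y=-5.8
p0=np.array(get_tcp_pos())-Us*.0037
f0=np.array(get_ft_force())-(-15*Us+14.4*Xs-5.8*Ys)
np.savez("pf.npz",p0=p0,f0=f0)
pull(p0,f0,9,18,26)
E
```

```text
9 8.88 d 0.0043 U,X,Y [-18.87989391  20.0969872   -5.59729407] 0.0248
10 9.12 d 0.005 U,X,Y [-19.12206079  20.71441684  -5.92655055] 0.0255
11 9.38 d 0.0095 U,X,Y [-14.40467576  14.87735161  -5.97184736] 0.0255
12 9.62 d 0.0128 U,X,Y [-12.94695798  17.0017669   -6.1686614 ] 0.0254
13 9.88 d 0.0141 U,X,Y [-11.48049277  16.38563254  -6.16784936] 0.0251
14 10.12 d 0.0149 U,X,Y [-11.12899435  15.85493511  -6.9787086 ] 0.0257
15 10.38 d 0.015 U,X,Y [-11.77625535  17.4016771   -7.4786158 ] 0.0252
16 10.62 d 0.0162 U,X,Y [-11.12743284  17.04354375  -6.74490595] 0.0251
17 10.88 d 0.0191 U,X,Y [-9.33408425 15.94692967 -7.57069102] 0.0249
18 11.12 d 0.0211 U,X,Y [-5.23723461 13.34638676 -7.64729552] 0.0252
```

Run:
```python
from h import *
a=np.load("pf.npz"); pull(a["p0"],a["f0"],20,48,19,True)
```

```text
20 11.44 d 0.0224 U,X,Y [-3.98481269 14.33085391 -7.70688059] 0.0254
21 11.69 d 0.0225 U,X,Y [-3.18197431 13.63375858 -8.45617259] 0.0252
22 11.94 d 0.0225 U,X,Y [-3.50494388 13.85096859 -8.53219051] 0.0254
23 12.19 d 0.0226 U,X,Y [-3.60979261 16.15736799 -7.90021516] 0.0248
24 12.44 d 0.0227 U,X,Y [-7.21560012 16.12882398 -8.4944718 ] 0.0249
stall
```

Run:
```python
from h import *
a=np.load("pf.npz"); pull(a["p0"],a["f0"],25,48,17)
```

```text
25 12.69 d 0.0234 U,X,Y [-8.14789426 17.06687337 -9.03543367] 0.0252
26 12.94 d 0.0252 U,X,Y [-9.89626379 17.1028074  -8.55649658] 0.0253
27 13.19 d 0.0254 U,X,Y [-11.95514017  18.38229801  -8.68448153] 0.0252
28 13.44 d 0.0256 U,X,Y [-14.4186121   20.79568892  -8.59823201] 0.0253
29 13.69 d 0.0258 U,X,Y [-19.32693771  20.96738272  -8.43868189] 0.0255
fmax
```

Firm stall at about 25.5 mm, which suggests the click. Easing off, opening, backing away and looking.

```bash
cat >> h.py <<'E'
def look(name,ws=(300,225),wt=(348,205)):
    im=[]
    for n,c in(("side",ws),("top",wt)):
        r=read_camera(n)["color"][:,:,::-1]; x,y=c
        im.append(cv2.resize(np.ascontiguousarray(r[y-40:y+40,x-33:x+33]),(396,480),interpolation=2))
    cv2.imwrite(f"pics/{name}.png",np.hstack(im))
E
python3 - <<'E'
from h import *
a=np.load("pf.npz")
p=np.array(get_tcp_pos()); line_to(p-Us*.002,v=.02)
f=np.array(get_ft_force())-a["f0"]; print(f@Us,f@Xs,(np.array(get_tcp_pos())-a["p0"])@Us)
gripper_to(.05); p=np.array(get_tcp_pos()); line_to(p-Z*.06,v=.15); print(get_time(),get_ft_force())
look("c3",(315,220),(350,200))
E
```

```text
-11.23415328620563 21.15034729605728 0.0259757769955113
15.025 [ 0.71336029  0.17212308 -0.3411627 ]
```

View pics/c3.png

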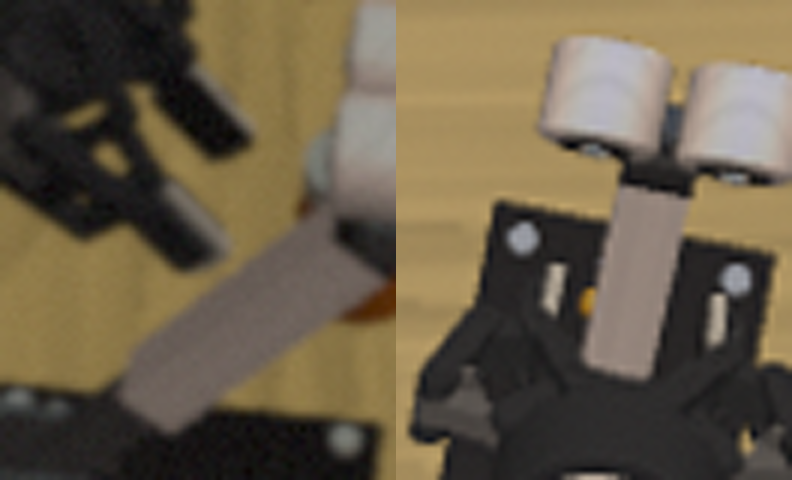

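The button is visible and out again (top crop 588,302), with the sleeve raised about one setting. Second pinch and pull.

Run:
```python
from h import *
for d in(.02,.025,.03): print(d,proj("side",T(q,tube(-.08+d,-.013,-.013))),proj("side",T(q,tube(-.08+d,.013,-.013))))
print("seen (302,245),(310.3,252.3)")
line_to(P(.003,.06),v=.1)
hit=line_to(P(.003),v=.08,f_stop=12); print(hit,get_time(),get_ft_force())
if not hit:
    f0=np.array(get_ft_force()); gripper_to(.02); p0=np.array(get_tcp_pos())
    f=np.array(get_ft_force())-f0; print(get_finger_gap(),f@np.c_[Us,Xs,Ys]); np.savez("pf.npz",p0=p0,f0=f0)
    pull(p0,f0,1,14,26)
```

```text
0.02 [[300.36312764 247.86839652]] [[309.24046291 253.49727501]]
0.025 [[301.65834306 246.91453303]] [[310.55312468 252.57224448]]
0.03 [[302.96255385 245.95404488]] [[311.87481141 251.64085407]]
seen (302,245),(310.3,252.3)
False 16.475 [0.64089696 0.13657592 0.00371889]
0.025214993812060646 [ 0.26384167 -6.40355092  9.92305829]
1 17.17 d -0.0001 U,X,Y [-2.87590431  6.24800537  2.12943239] 0.0253
2 17.42 d -0.0001 U,X,Y [-6.10397362  5.16065513  2.56920786] 0.0249
3 17.67 d 0.0 U,X,Y [-10.45147525   7.18946642   3.15716079] 0.0251
4 17.92 d 0.0011 U,X,Y [-13.27597421   7.68274252   3.83800991] 0.0253
5 18.17 d 0.0023 U,X,Y [-15.12908291   8.28498982   3.22418699] 0.025
6 18.42 d 0.0025 U,X,Y [-17.00250324   8.06920756   4.21865222] 0.0252
7 18.67 d 0.003 U,X,Y [-17.62796549   9.84805294   3.45204571] 0.0252
8 18.92 d 0.0031 U,X,Y [-18.52931043  10.40024946   3.78389041] 0.0253
9 19.17 d 0.0032 U,X,Y [-19.65907323  10.16090745   3.74661322] 0.0253
10 19.42 d 0.0032 U,X,Y [-20.78322422  10.89667385   4.30126821] 0.0249
11 19.67 d 0.0041 U,X,Y [-19.94736141  10.07167314   4.50829393] 0.0252
12 19.92 d 0.0104 U,X,Y [-13.24335788   6.1034707    4.08288497] 0.0252
13 20.17 d 0.0127 U,X,Y [-13.08725875   5.84875531   3.7922425 ] 0.025
14 20.42 d 0.014 U,X,Y [-12.44710899   4.76206292   3.90400938] 0.0256
```

Run:
```python
from h import *
a=np.load("pf.npz"); pull(a["p0"],a["f0"],15,46,17)
```

```text
15 20.67 d 0.0152 U,X,Y [-10.9702642    3.80922491   2.72215323] 0.025
16 20.92 d 0.0162 U,X,Y [-12.0081914    5.67847784   3.50266052] 0.0251
17 21.17 d 0.0173 U,X,Y [-12.47972051   4.10525687   4.08643396] 0.0249
18 21.42 d 0.0183 U,X,Y [-11.34078243   4.92294921   4.03781646] 0.0254
19 21.67 d 0.0191 U,X,Y [-12.7254216    4.54202824   4.23188887] 0.025
20 21.92 d 0.0204 U,X,Y [-11.29972775   5.3448312    3.52601745] 0.0253
21 22.17 d 0.0212 U,X,Y [-12.0040773    5.12712952   3.40184835] 0.0249
22 22.42 d 0.0221 U,X,Y [-12.83433816   4.20624326   4.44466718] 0.0251
23 22.67 d 0.0233 U,X,Y [-11.94164048   5.29614053   3.53498231] 0.0255
24 22.92 d 0.0242 U,X,Y [-11.8063667    4.38956959   3.58968299] 0.025
25 23.17 d 0.025 U,X,Y [-12.0706719    4.8270234    3.04730172] 0.0253
26 23.42 d 0.0263 U,X,Y [-11.99820591   4.90959597   4.29878434] 0.025
27 23.67 d 0.0272 U,X,Y [-12.70051072   3.84206006   2.69191266] 0.0255
28 23.92 d 0.028 U,X,Y [-12.16740938   5.3998257    2.97199835] 0.0251
29 24.17 d 0.0292 U,X,Y [-12.37102387   3.40947691   3.47539419] 0.0253
30 24.42 d 0.0302 U,X,Y [-
[... 449 characters left out ...]
366] 0.0251
37 26.17 d 0.0372 U,X,Y [-0.65834897 -5.41501057  0.97001136] 0.025
38 26.42 d 0.0372 U,X,Y [-2.77688466 -5.8212741   0.53087386] 0.0255
39 26.67 d 0.0372 U,X,Y [-3.98069402 -4.81173167  1.36599046] 0.0253
40 26.92 d 0.0373 U,X,Y [-4.91269965 -5.06751083  1.28011913] 0.0253
41 27.17 d 0.0375 U,X,Y [-7.04074498 -5.20585642  0.72166324] 0.0254
42 27.42 d 0.0376 U,X,Y [-7.05031595 -6.09220337  1.58607166] 0.0251
43 27.67 d 0.0381 U,X,Y [-6.83667653 -4.77758447  1.28632242] 0.0249
44 27.92 d 0.0388 U,X,Y [-7.90160029 -4.34213944  1.60971469] 0.0251
45 28.17 d 0.0397 U,X,Y [-8.38968478 -5.08099427  0.48766177] 0.0253
46 28.42 d 0.0399 U,X,Y [-8.28669283 -5.56375155  0.95186447] 0.0251
```

Run:
```python
from h import *
a=np.load("pf.npz"); pull(a["p0"],a["f0"],47,51,14)
p=np.array(get_tcp_pos()); line_to(p-Us*.002,v=.02)
f=np.array(get_ft_force())-a["f0"]; print(f@Us,(np.array(get_tcp_pos())-a["p0"])@Us)
gripper_to(.05); p=np.array(get_tcp_pos()); line_to(p-Z*.08,v=.15); print(get_time(),get_ft_force())
look("c4",(325,215),(350,200))
```

```text
47 28.67 d 0.04 U,X,Y [-9.97406508 -5.05988414  2.33608565] 0.0251
48 28.92 d 0.04 U,X,Y [-10.62672145  -4.76841308   0.98134918] 0.025
49 29.17 d 0.0401 U,X,Y [-12.28579926  -5.00880904   1.16562512] 0.0252
50 29.42 d 0.0401 U,X,Y [-12.30768425  -5.01176247   1.15479193] 0.0249
51 29.67 d 0.0401 U,X,Y [-14.25403011  -4.22743165   1.93688225] 0.0252
fmax
1.496585916038086 0.039741023205077934
31.5 [ 0.54505306 -0.62536629  0.14326318]
```

View pics/c4.png

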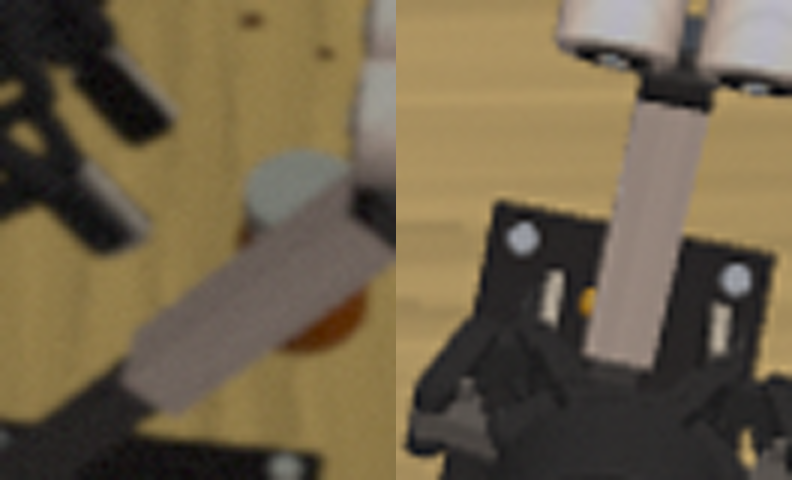

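The brass button is out again (top crop 588,300), and the sleeve's lower end (side crop 125,385 and 178,415) sits just below it. Nothing is touching. One numeric check, then hand in.

Run:
```python
from h import *
for d in(.058,.064,.07): print(d,proj("side",T(q,tube(-.08+d,.013,-.013))))
print("seen",np.array([178,415])/6+[292,175])
print(hand_in(),get_time())
```

```text
0.058 [[319.44748135 246.30440635]]
0.064 [[321.10903699 245.13351089]]
0.07 [[322.78468876 243.95268192]]
seen [321.66666667 244.16666667]
the job is handed in; nothing more can be done
the job is handed in; nothing more can be done
```

I raised the rest two clicks to its highest setting (sleeve at about 64 mm). The button is out through the lowest hole, the gripper is clear, and the job was handed in at about 32 s; the verdict was not shown.

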